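Clamp a phone by three clicks and hold

ROBOT

A 7-joint arm with a two-finger parallel gripper is mounted at the origin on a cart in front of the work surface, level with it; the furniture and walls round the work are solid. World frame = base frame: x ahead of the robot, y to its left, z up, the work surface at z = 0. Lengths are in m, angles in rad, forces in N, time in s.
With the tool pointing down it reaches from about 0.35 to 0.9 m from the base axis. Payload 8.1 kg.
Tool frame: the origin (TCP) lies between the finger pads; the fingertips stand 11 mm ahead of it and the grasp point (between the pads) lies 8 mm behind it; z points along the fingers, y is the line along which they close (so a half turn about z gives the same grasp; the last joint's range is limited). The gripper opens to 92 mm and grips with 3 to 60 N. Pads are 19 mm wide; open, the fingers measure 130 mm over their backs; the gripper's body (75 mm by 190 mm) begins 47 mm behind the grasp point.
Start: joints at [1.091, 0.434, 0.025, 1.573, -0.012, 1.134, -0.075], TCP at [0.23, -0.581, 0.238] pointing down, gripper open.
Joint ranges: [-2.62, 2.62], [-0.44, 2.09], [-1.27, 1.32], [0.08, 2.57], [-1.32, 4.46], [0.12, 2], [-2.74, 2.74]. Speed limits (rad/s): [2.22, 2.22, 3.01, 3.01, 3.14, 3.14, 3.14].

INTERFACE

Orientations are given as a rotation vector (axis times angle).
In Python, from cell import observe, get_image, camera_params, sign_off gives the robot as it stands.
- The arm moves only by the shell command python3 -m pendant 'ROWS' [FORCE]. ROWS is JSON, one flat list of numbers, 7 for each row, row after row: the shift along the tool's x, y, z in m, then the turn, a rotation vector about the tool's x, y, z in rad, then the finger opening in m, from 0 to 0.0918. In form: [dx, dy, dz, rx, ry, rz, jaw, dx, dy, dz, rx, ry, rz, jaw, ...]. A call has 1 to 10 rows; each row shifts and turns the commanded pose from where the row before left it, along the tool's axes as they then stand; what a row does not reach is not made up. A row lasts 1/8 s, in which the tool goes at most 62.5 mm and 10.7 degrees, less where a joint would pass 70% of its speed; a pose out of reach is approached as far as the arm can. A call is refused whole if a number of a shift passes 0.0625 or a number of a turn 0.188, either way. A call with a gripper value outside its range is refused whole. The fingers move at their own pace and stop on an object; FORCE is the grip in N (left out, the last holds). Time passes only in rows, so rows that do not move let the fingers close. It gives the time, the measured TCP pose, the force, the opening and the grip force at its end, in the units of the state.
- observe(): the state, without advancing time (a new reading comes with each control period).
- get_image(name): name is "scene" or "top"; returns the picture (384x512x3 uint8, red, green, blue); there is no depth.
- camera_params(name): a dict with "intrinsics" (3x3 intrinsics, pixels), "dist" ([k1, k2, p1, p2, k3] as OpenCV has them; the pictures are not rectified), "eye" and "rotation" of the camera in the world. Camera axes: x right, y down, z forward; pixel columns grow to the right and rows downward; lengths in m; the calibration is good to about 2 mm. A picture is of the moment at which its call begins. camera_params takes no time and is no camera call.
- sign_off(): hands the job in; it is judged then, once.
The state is a dict: "clock": time; "joints": joint angles; "dq": joint speeds; "joint_efforts": joint torques, N m; "position": TCP position; "ee_rot": TCP orientation; "force": force on the tool from outside, world axes, zero at the start; "ft_torque": the same for the moment, N m; "width": opening from 0.0 (shut) to 1.0 (fully open); "gripper_force": force on a finger pad.
Only numpy, scipy, OpenCV 4.12 (cv2) and the standard library are available. Lean on these libraries where they do the work, as an engineer would, in place of code of your own. Each camera call takes 0.05 s, during which the arm holds its last target. There are 200 camera calls.

TASK

Lay the open phone from the front edge of the blue mat gently, circuit side up as it lies now, lengthwise on the aluminium bed of the blue clamp, between the jaw and the fence: it is fragile, so never grip it harder than 20 newtons. Then push the red lever handle clockwise by exactly three clicks, felt as the push rising and giving way each time, never letting it slip into a fourth, so that the jaw closes on the phone. The lever springs back if let go, so finish still holding it at the third click with the phone clamped, and leave the other things on the bench where they are.

Things in the scene. Friction and masses are not known exactly. Their poses are not given: they have to be found in the camera images.
- phone: open phone body, black with circuitry on top, 123 x 59 mm, 6 mm thick at its edges, 8 mm at most, about 0.12 kg, lying flat on the front edge of the blue mat, whose top is 2.5 mm above the bench, 25 mm free beside the middle of its long edges; origin at the centre of its underside, x along its length, z up out of the circuit side
- clamp: blue phone clamp fixed to the bench, 84 mm wide (x), 284 mm long (y), base plate 8 mm thick. Origin on the bench; z up, y along the clamp from the lever end to the fence. Fence: rubber face at y = +98 mm, top at z = 39 mm. Housing of the lever: 84 x 84 mm, centred on y = -125 mm, top at z = 47 mm
- bed (a point): point on top of the aluminium bed (z = 22 mm, 44 mm wide, y = -11 to +98 mm, no side walls), midway between fence and open jaw pad, 69.5 mm from each: where the centre of the phone's underside belongs, its length along the clamp's y, 8 mm to spare at each end. The bed is narrower than the phone, so its long edges overhang by 7 mm
- pad: rubber jaw pad; origin at the centre of its face, which looks to the fence; 42 mm wide, z = 19 to 37 mm. The jaw moves towards the fence by 28 mm per rad of lever (7 mm a click) and pushes the phone along; the pad yields on a spring of 1500 N/m. The phone is first pinched against the fence shortly before the third click, where the pad presses about 6 N
- lever_hinge (a point): point on the vertical axis of the lever, 90 mm above the bench
- handle (a point): centre of the upright red round handle post, 105 mm from the lever axis, 90 mm above the bench; post 16 mm thick, 59 to 115 mm above the bench, on a steel arm with its top at 57 mm. Push, hook or pinch it from above. At joint 0 the arm points from its axis to the clamp's -x side, turned 0.40 rad towards -y; the handle swings towards +y
- lever (a joint): lever angle, rad: 0 at rest, growing clockwise seen from above; stop at 1.12. A click is 0.25: notches at 0, 0.25, 0.50, 0.75, 1.00, a crest half-way between. A spring pushes it back even from the notches (0.30 N m at 0, 0.53 at 0.75). The push at the handle swings from about 2 to 7 N: high before a crest, low after it, medium in a notch. Third click: 0.75
- solder_spool: blue spool of bright wire, 48 mm across, 36 mm tall; a bystander, to be left alone; origin at the centre of its underside
- tape_black: roll of black tape, 53 mm across, 19 mm tall; a bystander, to be left alone; origin at the centre of its underside
- flux_jar: white jar with white cap, 43 mm across, 36 mm tall; a bystander, to be left alone; origin at the centre of its underside
- side_cutters: pliers with orange-red handles, 44 x 108 x 10 mm; a bystander, to be left alone; origin at the centre of its underside
- tweezers_steel: steel tweezers, 15 x 136 x 9 mm; a bystander, to be left alone; origin at the centre of its underside
- ipa_bottle: white and violet bottle, 39 mm across, 132 mm tall; a bystander, to be left alone; origin at the centre of its underside

How it is judged:
By the outcome, as a careful person would: the job done as asked, in the order asked, and still so for the second after the job is handed in, while the arm keeps its last pose, push and grip.
It also fails if it takes over 69 s, if anything falls off the work surface, if the arm or the gripper's body presses on something with over 40 N, if the wrist force passes 120 N, or if a joint passes its speed limit or range.

## Working session

There is one attempt and no reset: what is moved stays moved. The work goes in short steps, Python scripts to look and compute and a shell command to move; the robot and the scene stay as the last step left them, time stands still between calls to the robot, and variables do not carry over. Pictures are saved under pics/ and viewed, at most 10 in all, crops included, and the job is handed in when it is done.

```bash
mkdir -p pics
python3 - <<'E'
from cell import *
import cv2
print(observe())
for n in("scene","top"):
    im=get_image(n); cv2.imwrite(f"pics/{n}0.png",im[:,:,::-1]); p=camera_params(n); print(n,p)
E
```

```text
{'clock': 0.0, 'joints': array([ 1.09140969,  0.43516597,  0.02498292,  1.57410865, -0.01159438,
        1.13399441, -0.07510437]), 'dq': array([-7.96520460e-05,  1.22359222e-04,  4.16563477e-04,  2.08638344e-03,
       -1.51106735e-05, -7.99716227e-04, -8.11445777e-04]), 'joint_efforts': array([-2.27302644e-04, -6.67850304e+01,  9.84376185e-01, -3.14463580e+01,
       -6.07111584e-02,  4.27240762e-02,  1.52711686e-04]), 'position': array([ 0.2297165 , -0.58071773,  0.23697603]), 'ee_rot': array([-3.08458657e+00, -5.87960155e-01,  6.75619784e-04]), 'force': array([-0.28839474,  0.39820554,  0.40455495]), 'ft_torque': array([-0.01405621, -0.00641448, -0.05847217]), 'gripper_force': 0.0, 'width': 1.000135199103195}
scene {'intrinsics': array([[383.98632432,   0.        , 259.14171506],
       [  0.        , 383.98632432, 185.50036779],
       [  0.        ,   0.        ,   1.        ]]), 'dist': array([0.02061469, 0.        , 0.        , 0.        , 0.        ]), 'eye': array([-0.10466344,  0.37709145,  0.69536524]), 'rotation': array([-1.18180175,  2.18486026, -1.12903714])}
top {'intrinsics': array([[356.61858294,   0.        , 255.03006078],
       [  0.        , 356.61858294, 191.67645269],
       [  0.        ,   0.        ,   1.        ]]), 'dist': array([-0.07321813,  0.        ,  0.        ,  0.        ,  0.        ]), 'eye': array([ 0.44881278, -0.09158596,  1.15573827]), 'rotation': array([-2.1500783 ,  2.19860517, -0.1388401 ])}
```

View pics/top0.png

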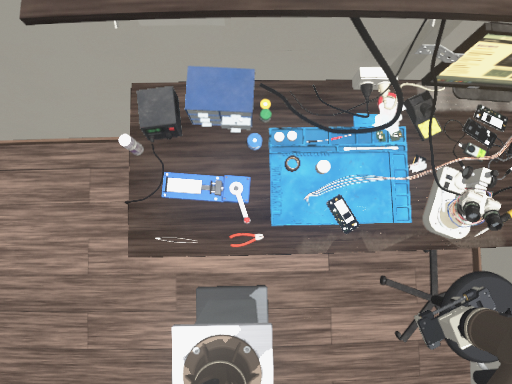

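View pics/scene0.png

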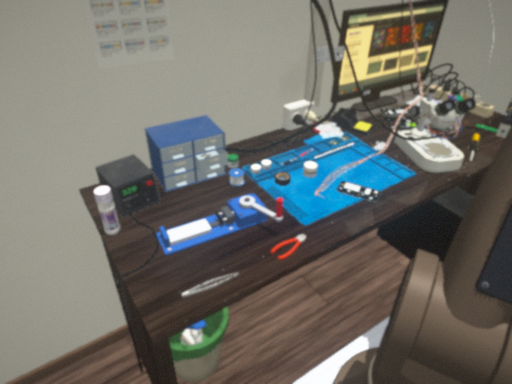

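The top view shows the phone at about (343,213), the clamp from (163,186) to (250,189), the lever hub at (236,188) and the red handle at (247,220). The scene view shows the same layout, with the handle at (280,208).

```bash
cat > h.py <<'E'
from cell import *
import cv2, numpy as np
from scipy.spatial.transform import Rotation as R
def ray(n,px):
    p=camera_params(n); u=cv2.undistortPoints(np.array(px,float).reshape(-1,1,2),p["intrinsics"],p["dist"]).reshape(-1,2)
    d=np.c_[u,np.ones(len(u))]@R.from_rotvec(p["rotation"]).as_matrix().T
    return p["eye"],d
def plane(n,px,z):
    e,d=ray(n,px); return e+d*((z-e[2])/d[:,2])[:,None]
def proj(n,P):
    p=camera_params(n); M=R.from_rotvec(p["rotation"]).as_matrix().T
    return cv2.projectPoints(np.array(P,float).reshape(-1,1,3),cv2.Rodrigues(M)[0],-M@p["eye"],p["intrinsics"],p["dist"])[0].reshape(-1,2)
def tri(a,b):
    (e1,d1),(e2,d2)=ray("top",[a]),ray("scene",[b]); d1,d2=d1[0],d2[0]
    t=np.linalg.lstsq(np.c_[d1,-d2],e2-e1,rcond=None)[0]; A,B=e1+t[0]*d1,e2+t[1]*d2
    return (A+B)/2,np.linalg.norm(A-B)
E
python3 - <<'E'
from h import *
t=cv2.imread("pics/top0.png"); s=cv2.imread("pics/scene0.png")
for n,im,roi in(("top",t,(235,205,260,228)),("scene",s,(268,192,292,224))):
    x0,y0,x1,y1=roi; h=cv2.cvtColor(im,cv2.COLOR_BGR2HSV)[y0:y1,x0:x1]
    m=(((h[...,0]<10)|(h[...,0]>170))&(h[...,1]>140)&(h[...,2]>90)); ys,xs=np.nonzero(m)
    print(n,"red",len(xs),xs.mean()+x0,ys.mean()+y0,xs.min()+x0,xs.max()+x0,ys.min()+y0,ys.max()+y0)
h=cv2.cvtColor(t,cv2.COLOR_BGR2HSV)
# phone: non-blue in mat
x0,y0,x1,y1=320,185,368,240
blue=(h[...,0]>95)&(h[...,0]<115)&(h[...,1]>150)&(h[...,2]>110)
g=t.max(2)
c1=cv2.resize(t[185:240,315:370],None,fx=8,fy=8,interpolation=cv2.INTER_CUBIC)
c2=cv2.resize(t[160:230,155:260],None,fx=7,fy=7,interpolation=cv2.INTER_CUBIC)
cv2.imwrite("pics/ph.png",c1);cv2.imwrite("pics/cl.png",c2)
# clamp blue
m=np.zeros(h.shape[:2],np.uint8); b=(h[...,0]>100)&(h[...,0]<120)&(h[...,1]>130)
m[165:210,155:258]=b[165:210,155:258]*255
c=max(cv2.findContours(m,0,1)[0],key=cv2.contourArea); r=cv2.minAreaRect(c); print(r, plane("top",cv2.boxPoints(r),.008))
E
```

```text
top red 3 245.0 220.0 244 246 219 221
scene red 89 278.85393258426967 206.5505617977528 276 281 198 215
((205.6381378173828, 186.78990173339844), (86.95533752441406, 26.573150634765625), 3.5763344764709473) [[ 0.56170193  0.18823555  0.008     ]
 [ 0.64845571  0.18332709  0.008     ]
 [ 0.62450925 -0.09925856  0.008     ]
 [ 0.53815383 -0.09203573  0.008     ]]
```

View pics/ph.png

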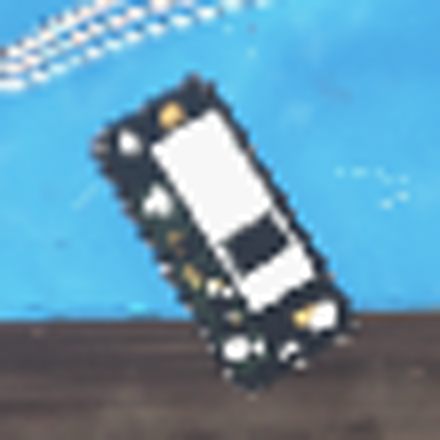

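View pics/cl.png

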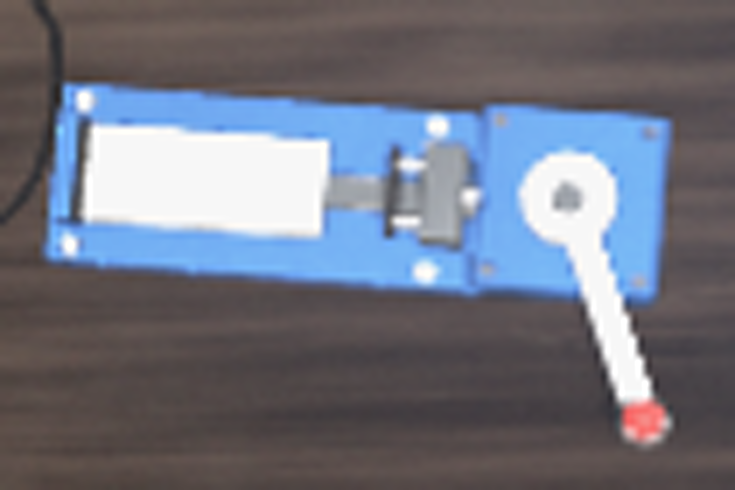

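The phone crop shows the corners at crop pixels (196,78), (97,148), (247,388) and (352,310). The clamp crop shows the bed corners at (90,123), (330,140), (324,236) and (82,220), the hub at (567,197) and the handle top at (643,421).

Run:
```python
from h import *
f=lambda q,s,o:(np.array(q,float)+.5)/s-.5+o
ph=plane("top",f([(196,78),(97,148),(247,388),(352,310)],8,(315,185)),.009)
print("phone",ph.mean(0)); L=ph[2]-ph[1]+ph[3]-ph[0]; W=ph[1]-ph[0]+ph[2]-ph[3]
print("L",np.linalg.norm(L)/2,"W",np.linalg.norm(W)/2,"yawL",np.arctan2(L[1],L[0]),"yawW",np.arctan2(W[1],W[0]))
bd=plane("top",f([(90,123),(330,140),(324,236),(82,220)],7,(155,160)),.022)
Y=bd[0]-bd[1]+bd[3]-bd[2]; print("bed",bd.mean(0),np.linalg.norm(Y)/2,np.linalg.norm(bd[0]-bd[3]),"yawY",np.arctan2(Y[1],Y[0]))
print("hub",plane("top",[f((567,197),7,(155,160))],.065)[0],"handle top",plane("top",[f((643,421),7,(155,160))],.115)[0])
print("handle tri@?",tri(f((643,421),7,(155,160)),(279,199)))
print("plate corners",plane("top",f([(66,85),(50,262)],7,(155,160)),.008),"housing",plane("top",f([(485,105),(670,120),(655,299),(470,295)],7,(155,160)),.047).mean(0))
```

```text
phone [ 0.49666657 -0.39671356  0.009     ]
L 0.11328733440136346 W 0.05211169849940411 yawL -2.6011531071076583 yawW 2.159351044554943
bed [0.59773974 0.11225204 0.022     ] 0.11098212561444867 0.044874674586936524 yawY 1.4805964503328697
hub [ 0.58099996 -0.05412564  0.065     ] handle top [ 0.48045878 -0.08577454  0.115     ]
handle tri@? (array([ 0.47959247, -0.08681592,  0.11514327]), np.float64(0.0027016761580783014))
plate corners [[0.64542409 0.18027233 0.008     ]
 [0.56278141 0.18727172 0.008     ]] housing [ 0.57983704 -0.05479826  0.047     ]
```

```bash
python3 -m pendant '[0,0,0,0,0,-0.184,0.072, 0.046,-0.002,0.018,0,0,0,0.072, 0.046,-0.002,0.018,0,0,0,0.072, 0.046,-0.002,0.018,0,0,0,0.072, 0.046,-0.002,0.018,0,0,0,0.072, 0.046,-0.002,0.018,0,0,0,0.072, 0.046,-0.002,0.018,0,0,0,0.072, 0.046,-0.002,0.018,0,0,0,0.072, 0,0,0,0,0,0,0.072, 0,0,0,0,0,0,0.072]' 12
python3 - <<'E'
from h import *
o=observe();print(o["position"],o["ee_rot"],o["width"],o["force"])
for n,a in(("top",(300,160,400,260)),("scene",(310,130,420,230))):
    im=get_image(n)[:,:,::-1]; cv2.imwrite(f"pics/{n}1.png",im)
E
python3 - <<'E'
import cv2,numpy as np
a=cv2.imread("pics/top1.png")[170:250,300:400];b=cv2.imread("pics/scene1.png")[130:210,310:410]
cv2.imwrite("pics/a1.png",np.hstack([cv2.resize(q,(400,320),interpolation=2) for q in(a,b)]))
E
```

```text
clock: 1.35
position: [0.4946, -0.3983, 0.1113]
ee_rot: [-3.019, -0.869, 0.002]
force: [-0.4, -0.9, 0.2]
width: 0.786
gripper_force: 0.0
[ 0.49460066 -0.39829913  0.11133634] [-3.01852931e+00 -8.69429292e-01  1.83930181e-03] 0.7864436252209427 [-0.39312453 -0.93389718  0.18408392]
```

View pics/a1.png

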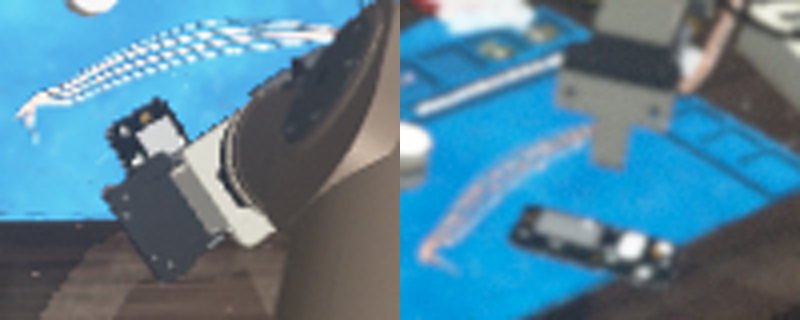

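The crops show the gripper above the phone. Both of its sides are clear of the wires, and the phone centre in the scene view is at about (358.8,191.2).

Run:
```python
from h import *
print(plane("scene",[(358.8,191.2)],.008), proj("scene",[(.4967,-.3967,.008)]))
```

```text
[[ 0.48900407 -0.39983926  0.008     ]] [[356.19500616 190.23590526]]
```

```bash
python3 -m pendant '[-0.001,0,0.03,0,0,0,0.072, 0,0,0.03,0,0,0,0.072, 0,0,0.02,0,0,0,0.072, 0,0,0.01,0,0,0,0.072, 0,0,0.006,0,0,0,0.072, 0,0,0,0,0,0,0.072]'
```

```text
clock: 2.2
position: [0.4945, -0.3988, 0.016]
ee_rot: [3.019, 0.869, 0.0]
force: [-0.9, -0.0, -0.1]
width: 0.786
gripper_force: 0.0
```

```bash
python3 -m pendant '[0,0,0.0015,0,0,0,0.066, 0,0,0,0,0,0,0.062, 0,0,0,0,0,0,0.058, 0,0,0,0,0,0,0.05, 0,0,0,0,0,0,0.05, 0,0,0,0,0,0,0.05]' 12
```

```text
clock: 2.95
position: [0.4946, -0.3988, 0.0146]
ee_rot: [3.018, 0.869, 0.001]
force: [0.4, -0.8, 3.6]
width: 0.632
gripper_force: 11.9
```

```bash
python3 -m pendant '[0,0,-0.01,0,0,0,0.05, 0,0,-0.025,0,0,0,0.05, 0,0,-0.04,0,0,0,0.05, 0,0,-0.04,0,0,0,0.05, 0,0,-0.03,0,0,0,0.05, 0,0,-0.01,0,0,0,0.05, 0,0,0,0,0,0,0.05]'
python3 - <<'E'
from h import *
for n in("top","scene"): cv2.imwrite(f"pics/{n}2.png",get_image(n)[:,:,::-1])
a=cv2.imread("pics/top2.png")[160:240,310:410];b=cv2.imread("pics/scene2.png")[110:190,310:410]
cv2.imwrite("pics/a2.png",np.hstack([cv2.resize(q,(400,320),interpolation=2) for q in(a,b)]))
E
```

```text
clock: 3.82
position: [0.4943, -0.3985, 0.1692]
ee_rot: [3.019, 0.869, 0.0]
force: [0.0, 0.2, -1.7]
width: 0.634
gripper_force: 11.9
```

View pics/a2.png

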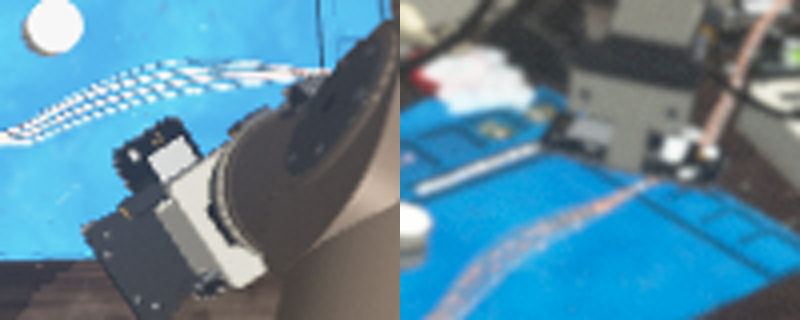

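The phone hangs level in the gripper. Its far end is at about crop pixel (143,136) in the top half of the picture.

Run:
```python
from h import *
o=observe(); t=o["position"]; M=R.from_rotvec(o["ee_rot"]).as_matrix()
for c in((143,136),(118,152),(165,118),(195,140)):
    P=plane("top",[(c[0]/4+310,c[1]/4+160)],.163)[0]; print(c,(P-t)@M[:,:2])
```

```text
(143, 136) [0.05934442 0.00160819]
(118, 152) [ 0.05988937 -0.01982302]
(165, 118) [0.06113848 0.02216717]
(195, 140) [0.03646316 0.03116718]
```

```bash
python3 -m pendant '[0,0,0,0,0,-0.184,0.05, 0,0,0,0,0,-0.184,0.05, 0,0,0,0,0,-0.184,0.05, 0,0,0,0,0,-0.184,0.05, 0,0,0,0,0,-0.184,0.05, 0,0,0,0,0,0,0.05]'
python3 -m pendant '[0.03,0.005,0,0,0,0,0.05, 0.05,0.006,0,0,0,0,0.05, 0.06,0.006,0,0,0,0,0.05, 0.06,0.006,0,0,0,0,0.05, 0.06,0.006,0,0,0,0,0.05, 0.06,0.006,0,0,0,0,0.05, 0.06,0.006,0,0,0,0,0.05, 0.06,0.006,0,0,0,0,0.05, 0.04,0.006,0,0,0,0,0.05, 0.02,0.004,0,0,0,0,0.05]'
python3 -m pendant '[0.004,0,0,0,0,0,0.05,0,0,0,0,0,0,0.05]'
python3 - <<'E'
from h import *
o=observe(); M=R.from_rotvec(o["ee_rot"]).as_matrix();t=o["position"]
print("yaw",np.arctan2(M[1,0],M[0,0]),"tilt",M[:,2],"to go",(np.array([.5964,.0973,.0341])-t)@M)
E
```

```text
clock: 4.68
position: [0.4936, -0.3983, 0.1676]
ee_rot: [-2.319, -2.116, 0.0]
force: [0.9, -0.2, -1.0]
width: 0.636
gripper_force: 11.9
clock: 5.92
position: [0.5958, 0.0971, 0.1686]
ee_rot: [-2.319, -2.118, 0.0]
force: [-0.2, -1.0, -1.0]
width: 0.63
gripper_force: 11.9
clock: 6.18
position: [0.5963, 0.0963, 0.1688]
ee_rot: [2.322, 2.116, -0.002]
force: [0.0, -0.7, -0.5]
width: 0.635
gripper_force: 11.9
yaw 1.4779762859451993 tilt [-8.03488260e-04 -1.29280530e-03 -9.99998842e-01] to go [1.21006618e-03 1.05551748e-04 1.34701237e-01]
```

```bash
python3 -m pendant '[0.001,0,0.03,0,0,0,0.05, 0,0,0.04,0,0,0,0.05, 0,0,0.03,0,0,0,0.05, 0,0,0.008,0,0,0,0.05, 0,0,0,0,0,0,0.05]'
python3 - <<'E'
from h import *
for n in("top","scene"): cv2.imwrite(f"pics/{n}3.png",get_image(n)[:,:,::-1])
a=cv2.imread("pics/top3.png")[150:230,150:250];b=cv2.imread("pics/scene3.png")[190:260,145:270]
cv2.imwrite("pics/a3.png",np.hstack([cv2.resize(a,(350,280),interpolation=2),cv2.resize(b,(450,280),interpolation=2)]))
E
```

```text
clock: 6.8
position: [0.5967, 0.098, 0.0615]
ee_rot: [2.321, 2.117, -0.001]
force: [0.8, -0.5, -0.8]
width: 0.629
gripper_force: 11.9
```

View pics/a3.png

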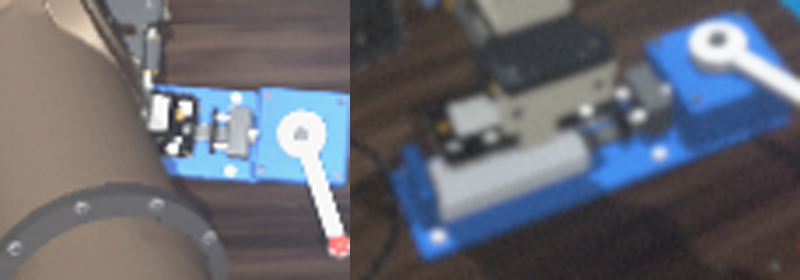

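In the top half the phone's jaw-side end is at about crop pixel (195,126), close to the jaw pad. The scene half shows it over the bed.

Run:
```python
from h import *
B=np.array([.5964,.0973]); Y=np.array([.0901,.9959]); X=np.array([.9959,-.0901])
for c,z in(((195,97),.056),((195,126),.056),((193,157),.056),((213,132),.035)):
    P=plane("top",[(c[0]/3.5+150,c[1]/3.5+150)],z)[0,:2]-B; print(c,"x",P@X,"y",P@Y)
```

```text
(195, 97) x 0.024233921191951294 y -0.05678150122433535
(195, 126) x -0.00167232675479065 y -0.05892347259562602
(193, 157) x -0.029338435149160593 y -0.059421429131500204
(213, 132) x -0.0035479952007897923 y -0.07288113881918595
```

```bash
python3 -m pendant '[-0.0015,-0.001,0.01,0,0,0.005,0.05, 0,0,0.008,0,0,0,0.05, 0,0,0.004,0,0,0,0.05, 0,0,0,0,0,0,0.05]'
python3 -m pendant '[0,0,0.002,0,0,0,0.05, 0,0,0.001,0,0,0,0.05,0,0,0,0,0,0,0.05]'
```

```text
clock: 7.4
position: [0.5951, 0.0979, 0.0388]
ee_rot: [-2.324, -2.113, 0.001]
force: [0.3, -0.2, -0.5]
width: 0.631
gripper_force: 11.9
clock: 7.78
position: [0.5954, 0.0978, 0.0362]
ee_rot: [2.324, 2.113, 0.0]
force: [-0.2, 0.8, -0.9]
width: 0.632
gripper_force: 11.9
```

```bash
python3 -m pendant '[-0.001,0,0.001,0,0,0,0.05, 0,0,0.0005,0,0,0,0.05,0,0,0,0,0,0,0.05]'
python3 -m pendant '[0,0,0.0007,0,0,0,0.05,0,0,0,0,0,0,0.05]'
```

```text
clock: 8.15
position: [0.5953, 0.0967, 0.0347]
ee_rot: [-2.325, -2.113, 0.0]
force: [-0.2, -0.3, -1.0]
width: 0.632
gripper_force: 11.9
clock: 8.4
position: [0.5954, 0.0968, 0.0341]
ee_rot: [2.324, 2.113, 0.0]
force: [-0.6, 0.1, -0.4]
width: 0.634
gripper_force: 11.9
```

```bash
python3 -m pendant '[0,0,0.0006,0,0,0,0.05,0,0,0,0,0,0,0.05]'
python3 -m pendant '[0,0,0.0005,0,0,0,0.05,0,0,0,0,0,0,0.05]'
```

```text
clock: 8.65
position: [0.5954, 0.0969, 0.034]
ee_rot: [2.324, 2.113, 0.0]
force: [-2.7, -0.8, 7.0]
width: 0.632
gripper_force: 11.9
clock: 8.9
position: [0.5954, 0.0968, 0.0339]
ee_rot: [2.324, 2.113, 0.0]
force: [-2.9, -0.7, 11.4]
width: 0.631
gripper_force: 11.9
```

```bash
python3 -m pendant '[0,0,-0.0008,0,0,0,0.05, 0,0,0,0,0,0,0.06, 0,0,0,0,0,0,0.066, 0,0,0,0,0,0,0.072, 0,0,0,0,0,0,0.074, 0,0,-0.01,0,0,0,0.074, 0,0,-0.04,0,0,0,0.074, 0,0,-0.05,0,0,0,0.074, 0,0,-0.05,0,0,0,0.074, 0,0,-0.03,0,0,0,0.074]'
python3 - <<'E'
from h import *
print(observe()["joints"])
E
```

```text
clock: 10.15
position: [0.596, 0.0972, 0.2174]
ee_rot: [2.323, 2.112, 0.005]
force: [0.1, 0.8, 0.0]
width: 0.807
gripper_force: 0.0
[ 0.02983821  0.45093936 -0.40096115  1.63073961  0.19292497  1.09544232
 -0.51812202]
```

```bash
python3 -m pendant '[0,0,0,0,0,0.18,0.06, 0,0,0,0,0,0.18,0.06, 0,0,0,0,0,0.18,0.06, 0,0,0,0,0,0.18,0.06, 0,0,0,0,0,0.18,0.06, 0,0,0,0,0,0.18,0.06, 0,0,0,0,0,0.088,0.06, 0,0,0,0,0,0,0.06]'
python3 -m pendant '[-0.033,0.028,0,0,0,0,0.05, -0.033,0.028,0,0,0,0,0.05, -0.033,0.028,0,0,0,0,0.05, -0.033,0.028,0,0,0,0,0.05, -0.033,0.028,0,0,0,0,0.05, 0,0,0.04,0,0,0,0.05, 0,0,0,0,0,0,0.05]'
python3 - <<'E'
from h import *
o=observe(); M=R.from_rotvec(o["ee_rot"]).as_matrix();t=o["position"]
print(o["joints"],"yaw",np.arctan2(M[1,0],M[0,0]),"tilt",M[:,2],"to go",(np.array([.4803,-.0862,.096])-t)@M)
for n in("top","scene"): cv2.imwrite(f"pics/{n}4.png",get_image(n)[:,:,::-1])
a=cv2.imread("pics/top4.png")[150:230,150:250];b=cv2.imread("pics/scene4.png")[170:250,160:300]
cv2.imwrite("pics/a4.png",np.hstack([cv2.resize(a,(350,280),interpolation=2),cv2.resize(b,(450,257),interpolation=2)[:280]]) if 0 else np.hstack([cv2.resize(a,(350,280),interpolation=2),cv2.resize(b,(450,280),interpolation=2)]))
E
```

```text
clock: 11.15
position: [0.5952, 0.0971, 0.2144]
ee_rot: [-3.104, -0.483, -0.001]
force: [0.2, -0.2, 0.0]
width: 0.65
gripper_force: 0.0
clock: 12.02
position: [0.4786, -0.0867, 0.1724]
ee_rot: [-3.103, -0.483, 0.006]
force: [-0.5, 0.5, -0.2]
width: 0.548
gripper_force: 0.0
[ 0.14382266  0.29059854 -0.09208062  1.97727355  0.03386789  0.87936497
 -1.22788462] yaw 0.30904326206908506 tilt [-4.17682711e-03  4.94251625e-04 -9.99991155e-01] to go [0.002077   0.00019427 0.07638166]
```

View pics/a4.png

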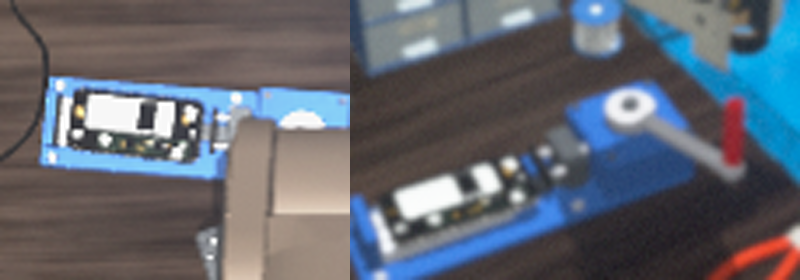

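The phone lies flat and lengthwise on the bed, spanning crop x 70–203, with gaps to both the fence and the jaw pad (about 209). The red post is upright at crop pixel (734,135), and the fingers are above it.

```bash
python3 -m pendant '[0.002,0,0.03,0,0,0,0.05, 0,0,0.03,0,0,0,0.05, 0,0,0.016,0,0,0,0.05, 0,0,0,0,0,0,0.05]' 15
python3 -m pendant '[0,0,0,0,0,0,0.04, 0,0,0,0,0,0,0.03, 0,0,0,0,0,0,0.022, 0,0,0,0,0,0,0.018,0,0,0,0,0,0,0.010,0,0,0,0,0,0,0.010]' 15
```

```text
clock: 12.62
position: [0.4829, -0.0853, 0.098]
ee_rot: [-3.104, -0.484, 0.001]
force: [-0.2, -0.8, 0.3]
width: 0.546
gripper_force: 0.0
clock: 13.38
position: [0.4825, -0.0864, 0.0979]
ee_rot: [3.104, 0.481, 0.0]
force: [-0.8, -2.7, 1.8]
width: 0.17
gripper_force: 15.0
```

```bash
cat > ang.py <<'E'
from h import *
o=observe(); d=o["position"][:2]-np.array([.581,-.0547]); a=np.arctan2(d[1],d[0])%(2*np.pi)
M=R.from_rotvec(o["ee_rot"]).as_matrix(); f=M.T@o["force"]
print("TH %.3f r %.4f f_radial %.1f f_tan %.1f yaw %.3f width %.3f"%(np.pi+.312-a,np.linalg.norm(d),f[0],f[1],np.arctan2(M[1,0],M[0,0]),o["width"]))
E
python3 ang.py
python3 -m pendant '[0.00005,-0.0033,0,0,0,0.031,0.01, 0.00005,-0.0033,0,0,0,0.031,0.01]' >/dev/null; python3 ang.py
python3 -m pendant '[0.00005,-0.0033,0,0,0,0.031,0.01, 0.00005,-0.0033,0,0,0,0.031,0.01]' >/dev/null; python3 ang.py
python3 -m pendant '[0.00005,-0.0033,0,0,0,0.031,0.01, 0.00005,-0.0033,0,0,0,0.031,0.01]' >/dev/null; python3 ang.py
python3 -m pendant '[0.00005,-0.0033,0,0,0,0.031,0.01, 0.00005,-0.0033,0,0,0,0.031,0.01]' >/dev/null; python3 ang.py
```

```text
TH 0.001 r 0.1034 f_radial -1.6 f_tan 2.4 yaw 0.307 width 0.170
TH 0.061 r 0.1034 f_radial 0.4 f_tan 3.8 yaw 0.242 width 0.172
TH 0.133 r 0.1034 f_radial -0.4 f_tan 2.9 yaw 0.181 width 0.170
TH 0.201 r 0.1034 f_radial 0.9 f_tan 3.1 yaw 0.120 width 0.169
TH 0.260 r 0.1033 f_radial 2.6 f_tan 5.6 yaw 0.058 width 0.168
```

```bash
s(){ python3 ang.py; }
python3 -m pendant '[0.00005,-0.0032,0,0,0,0.031,0.01]' >/dev/null; s
python3 -m pendant '[0.00005,-0.0032,0,0,0,0.031,0.01]' >/dev/null; s
python3 -m pendant '[0.00005,-0.0032,0,0,0,0.031,0.01]' >/dev/null; s
python3 -m pendant '[0.00005,-0.0032,0,0,0,0.031,0.01]' >/dev/null; s
python3 -m pendant '[0.00005,-0.0032,0,0,0,0.031,0.01]' >/dev/null; s
python3 -m pendant '[0.00005,-0.0032,0,0,0,0.031,0.01]' >/dev/null; s
python3 -m pendant '[0.00005,-0.0032,0,0,0,0.031,0.01]' >/dev/null; s
python3 -m pendant '[0.00005,-0.0032,0,0,0,0.031,0.01]' >/dev/null; s
```

```text
TH 0.286 r 0.1033 f_radial 2.1 f_tan 8.2 yaw 0.026 width 0.171
TH 0.315 r 0.1033 f_radial 1.2 f_tan 6.2 yaw -0.005 width 0.166
TH 0.348 r 0.1033 f_radial 3.1 f_tan 5.0 yaw -0.036 width 0.169
TH 0.381 r 0.1032 f_radial 4.0 f_tan 3.9 yaw -0.067 width 0.171
TH 0.413 r 0.1032 f_radial 3.5 f_tan 3.3 yaw -0.098 width 0.170
TH 0.445 r 0.1032 f_radial 3.7 f_tan 4.1 yaw -0.129 width 0.170
TH 0.476 r 0.1031 f_radial 3.5 f_tan 3.3 yaw -0.160 width 0.170
TH 0.505 r 0.1031 f_radial 4.2 f_tan 6.6 yaw -0.191 width 0.168
```

```bash
s(){ python3 ang.py; }
python3 -m pendant '[0.0003,-0.0032,0,0,0,0.031,0.01]' >/dev/null; s
python3 -m pendant '[0.0003,-0.0032,0,0,0,0.031,0.01]' >/dev/null; s
python3 -m pendant '[0.0001,-0.0032,0,0,0,0.031,0.01]' >/dev/null; s
python3 -m pendant '[0.00005,-0.0032,0,0,0,0.031,0.01]' >/dev/null; s
python3 -m pendant '[0.00005,-0.0032,0,0,0,0.031,0.01]' >/dev/null; s
python3 -m pendant '[0.00005,-0.0032,0,0,0,0.031,0.01]' >/dev/null; s
```

```text
TH 0.531 r 0.1031 f_radial 4.2 f_tan 7.1 yaw -0.222 width 0.171
TH 0.559 r 0.1030 f_radial 2.6 f_tan 7.1 yaw -0.253 width 0.171
TH 0.592 r 0.1030 f_radial 3.8 f_tan 5.8 yaw -0.284 width 0.168
TH 0.624 r 0.1030 f_radial 4.1 f_tan 5.8 yaw -0.315 width 0.166
TH 0.656 r 0.1030 f_radial 3.3 f_tan 5.7 yaw -0.346 width 0.168
TH 0.688 r 0.1029 f_radial 3.9 f_tan 5.9 yaw -0.377 width 0.169
```

```bash
s(){ python3 ang.py; }
python3 -m pendant '[0.0002,-0.0032,0,0,0,0.031,0.01]' >/dev/null; s
python3 -m pendant '[0.00005,-0.0024,0,0,0,0.023,0.01]' >/dev/null; s
python3 -m pendant '[0,0,0,0,0,0,0.01,0,0,0,0,0,0,0.01]' >/dev/null; s
python3 - <<'E'
from h import *
for n in("top","scene"): cv2.imwrite(f"pics/{n}5.png",get_image(n)[:,:,::-1])
a=cv2.imread("pics/top5.png")[150:230,150:250];b=cv2.imread("pics/scene5.png")[170:250,160:300]
cv2.imwrite("pics/a5.png",np.hstack([cv2.resize(a,(350,280),interpolation=2),cv2.resize(b,(450,280),interpolation=2)]))
E
```

```text
TH 0.719 r 0.1029 f_radial 4.1 f_tan 5.4 yaw -0.408 width 0.170
TH 0.740 r 0.1028 f_radial 5.2 f_tan 7.5 yaw -0.431 width 0.172
TH 0.740 r 0.1028 f_radial 4.7 f_tan 5.0 yaw -0.430 width 0.166
```

View pics/a5.png

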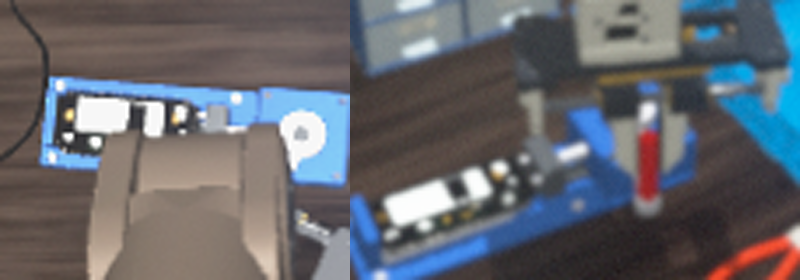

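The phone is seated against the fence with the jaw pad pressed on it, and the gripper is holding the post at the third notch (about 0.74 rad).

```bash
python3 ang.py; python3 -c "
from cell import *
print(observe()['clock'],sign_off())"
```

```text
TH 0.739 r 0.1028 f_radial 3.9 f_tan 5.4 yaw -0.430 width 0.169
the job is handed in; nothing more can be done
16.725 None
```

I laid the phone circuit side up on the bed, gripping it at no more than 12 N. I then pushed the lever three clicks to about 0.74 rad and handed the job in at 16.7 s, still holding the lever with the phone clamped against the fence.

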